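Load a vial into the analyser carousel and index it to the reader

TASK

Push the carousel round by its rim pins until the green pocket clicks in at the loading window, and stand the green-capped vial in that pocket. Then push the carousel round again until the green vial clicks in under the reader head, leaving the other vials in their tray and everything else on the bench where it is.

Things in the scene. Friction and masses are not known exactly. Their poses are not given: they have to be found in the camera images.
- station: Fixed carousel station of a bench analyser: white round base, 296 mm across, 28 mm high; origin on the carousel axis at bench level; its own -x points to the open loading window. A fixed clear roof (z = 110 to 114 mm, 52 to 94 mm from the axis) covers the pockets except in the window, 44 deg to either side of -x; the rim pins stand outside the roof.
- axis_top (a point): Carousel axis at disc top, z = 38 mm. Grey disc, 260 mm across: six pockets 75 mm from the axis, every 60 deg; midway between them six upright orange rim pins, 10 mm thick, 120 mm out, up to z = 130 mm. One pocket (green cup, green patch on the rim outside it) is empty; five hold fixed white-capped vials up to z = 102 mm.
- carousel (a joint): Turn of the carousel, rad, anticlockwise from above, no end stop; 0: green pocket in the middle of the loading window; +2.094 (120 deg): under the reader. A spring detent every 60 deg pulls the disc to the nearest click, so pushing to within about 15 deg is enough; 1 to 2.5 N at a pin turns it.
- green_pocket (a point): Centre of the floor of the green pocket, at z = 42 mm: a round cup, 29.5 mm bore, 26 mm deep, with a flared mouth (35 mm inside, 43 mm outside) whose rim is at z = 68 mm. It turns with the carousel.
- load_mark (a point): Where the green pocket's floor centre must stand for loading: 75 mm from the axis in the middle of the loading window, in line with the blue mark on the base's rim. Fixed to the station.
- read_mark (a point): Where the green pocket's floor centre must stand for reading: 75 mm from the axis under the reader head, 120 deg anticlockwise from load_mark. Fixed to the station.
- reader: The reader: white column and head fixed on the station; origin on the carousel's axis at bench level, its own +x axis points along the head. The head reaches from 57 to 192 mm from the axis, 66 mm wide, from z = 139 to 206 mm; its column (36 x 60 mm, centre 176 mm out) stands on the bench. The pins pass under the head.
- tray: Teal vial tray fixed to the bench, 128 x 128 x 22 mm, origin at the centre of its underside. Four holes, 30 mm wide, 14 mm deep (floor at z = 8 mm), at +-30 mm in its own x and y. Each holds one vial.
- vial_green: The vial to load: amber glass, green cap, 25 mm in diameter, 60 mm tall (cap 20 mm), 20 to 42 g. Origin at the centre of its underside. Starts in any hole of the tray.
- vial_magenta: Like it, with a magenta cap; stays in the tray. Origin at the centre of its underside.
- vial_orange: Like it, with an orange cap; stays in the tray. Origin at the centre of its underside.
- vial_blue: Like it, with a blue cap; stays in the tray. Origin at the centre of its underside.
- pencup: Clear cup of pens, 80 mm across, about 145 mm tall, loose, behind the station on the left. Origin at the centre of its underside.
- tumbler: Steel tumbler, 72 mm across, 168 mm tall, loose, right of the station. Origin at the centre of its underside.
- cartridge: White test cartridge with a green label, about 88 x 46 x 16 mm, lying loose on the right. Origin on its underside, 14 mm from the middle of its length.
- scanner: Black hand scanner, about 157 x 60 x 44 mm, lying loose at the left back. Origin on its underside at the middle of its handle.
- bottle: Small amber reagent bottle with a red cap and a white label, 48 mm across, 88 mm tall, loose, standing close beside the tray on its left. Origin at the centre of its underside.

How it is judged:
By the outcome, as a careful person would: the job done as asked, in the order asked, and still so for the second after the job is handed in, with the robot touching nothing.
It also fails if it takes over 59 s, if anything falls off the work surface, if the arm or the gripper's body presses on something with over 40 N, if the wrist force passes 120 N, or if a joint passes its speed limit or range.

ROBOT

A 6-joint arm with a two-finger parallel gripper is mounted at the origin on the work surface. World frame = base frame: x ahead of the robot, y to its left, z up, the work surface at z = 0. Lengths are in m, angles in rad, forces in N, time in s.
With the tool pointing down it reaches from about 0.275 to 0.775 m from the base axis. Payload 14.6 kg.
Tool frame: the origin (TCP) lies on the centre line of the jaws, within the pads' length; the fingertips stand 14 mm ahead of it and the grasp point (between the pads) lies 5 mm behind it; z points along the fingers, y is the line along which they close (so a half turn about z gives the same grasp; the last joint's range is limited). The gripper opens to 85 mm and grips with 20 to 120 N. Pads are 22 mm wide; open, the fingers measure 114 mm over their backs; the gripper's body (76 mm by 85 mm) begins 54 mm behind the grasp point. The pads swing forward as they close: fully open they stand 13 mm farther back than shut.
Start: joints at [-1.389, 0.263, -0.048, 1.259, 0, 1.415], TCP at [0.173, -0.496, 0.245] pointing down, gripper open.
Joint ranges: [-2.65, 2.65], [-0.89, 1.7], [-1.18, 1.37], [-2.13, 2.11], [-1.35, 1.29], [-3.14, 3.14]. Speed limits (rad/s): [1.89, 1.89, 2.57, 2.79, 3.14, 3.14].

INTERFACE

Orientations are given as a rotation vector (axis times angle).
In Python, from cell import readout, vision, ticket gives the robot as it stands. The module is installed in compiled form; this text tells all that it offers.
- The arm moves only by the tool carry_out, never from a script. Its argument "motion" is a list that holds one entry, the list of rows, each a list of 7 numbers: the turn, a rotation vector about the tool's x, y, z as a fraction of full scale, then the shift along the tool's x, y, z as a fraction of full scale, then the opening, from 0 (shut) to 1 (fully open). A call has exactly 10 rows; each row shifts and turns the commanded pose from where the row before left it, along the tool's axes as they then stand; what a row does not reach is not made up. Full scale, the value 1, is 3 cm for a shift and 6 degrees for a turn. A row lasts 1/8 s, in which the tool goes at most 62.5 mm and 10.7 degrees, less where a joint would pass 70% of its speed; a pose out of reach is approached as far as the arm can. A call with a number of a shift or a turn outside -1 to 1 is refused whole. A call with a gripper value outside its range is refused whole. The fingers move at their own pace and stop on an object; "force" is the grip in N (left out, the last holds). Time passes only in rows, so rows that do not move let the fingers close, or fill a call up. It gives the time, the measured TCP pose, the force, the opening and the grip force at its end, in the units of the state.
- readout.get_state(): the state, without advancing time (a new reading comes with each control period).
- vision.snapshot(name): name is "scene" or "side" or "wrist"; returns a dict with "frame" (400x640x3 uint8, red, green, blue), "mtx" (3x3 intrinsics, pixels), "k1" (the pictures are not rectified: a ray, as slopes to the right and down, at radius r is drawn at 1 + k1 r^2 times it, then the intrinsics apply), "world_to_cam" (4x4, takes a point from world to camera coordinates). Camera axes: x right, y down, z forward; pixel columns grow to the right and rows downward; lengths in m; the calibration is good to about 2 mm. A picture is of the moment at which its call begins. There is no depth.
- ticket.sign_off(): hands the job in; it is judged then, once.
The state is a dict: "t": time; "q": joint angles; "qvel": joint speeds; "joint_efforts": joint torques, N m; "position": TCP position; "ee_rot": TCP orientation; "wrist_force": force on the tool from outside, world axes, zero at the start; "ft_torque": the same for the moment, N m; "grip_width": finger opening in m; "grasp_force": force on a finger pad.
Only numpy, scipy, OpenCV 4.12 (cv2) and the standard library are available. Lean on these libraries where they do the work, as an engineer would, in place of code of your own. Each camera call takes 0.05 s, during which the arm holds its last target. There are 200 camera calls.

## Working session

There is one attempt and no reset: what is moved stays moved. The work goes in short steps, Python scripts to look and compute and a tool call to move; the robot and the scene stay as the last step left them, time stands still between calls to the robot, and variables do not carry over. Pictures are saved under pics/ and viewed, at most 10 in all, crops included, and the job is handed in when it is done.

Besides the shell and the picture viewer there is one more tool, called after "Call:" in YAML: its name, and indented under it one key for each argument. carry_out: Moves the arm, as the interface text tells. Its arguments: {"type":"object","properties":{"motion":{"type":"array","items":{"type":"array","items":{"type":"array","items":{"type":"number"}}}},"force":{"type":"number"}},"required":["motion"]}

```bash
mkdir -p pics; cat > h.py <<'E'
import numpy as np, cv2
from cell import readout, vision, ticket
def snap(n,save=None):
    s=vision.snapshot(n)
    if save: cv2.imwrite('pics/'+save,s['frame'][:,:,::-1])
    return s
def ray(s,uv):
    K=s['mtx'];d=np.array([(uv[0]-K[0,2])/K[0,0],(uv[1]-K[1,2])/K[1,1]])
    r=np.linalg.norm(d);q=r
    for _ in range(20): q=r/(1+s['k1']*q*q)
    d=d*(q/r if r>0 else 1)
    T=s['world_to_cam'];R=T[:3,:3]
    return -R.T@T[:3,3],R.T@np.array([d[0],d[1],1])
def onz(s,uv,z):
    o,d=ray(s,uv);return o+d*(z-o[2])/d[2]
def proj(s,p):
    T=s['world_to_cam'];c=T[:3,:3]@np.array(p)+T[:3,3];d=c[:2]/c[2]
    d=d*(1+s['k1']*(d@d));K=s['mtx'];return np.array([K[0,0]*d[0]+K[0,2],K[1,1]*d[1]+K[1,2]])
def blobs(s,lo,hi,amin=15):
    h=cv2.cvtColor(s['frame'],cv2.COLOR_RGB2HSV);m=cv2.inRange(h,lo,hi)
    n,l,st,c=cv2.connectedComponentsWithStats(m)
    return [(c[i].round(1),st[i].tolist()) for i in range(1,n) if st[i,4]>=amin]
E
python3 - <<'E'
from h import *
a=[]
for n in('scene','side','wrist'):
    s=snap(n,n+'0.png');print(n,s['k1'],s['mtx'].round(1).tolist(),s['world_to_cam'].round(3).tolist())
a=readout.get_state();print(a)
E
```

```text
scene -0.03676627144922351 [[389.4, 0.0, 321.6], [0.0, 389.4, 202.4], [0.0, 0.0, 1.0]] [[-0.079, 0.997, -0.014, 0.034], [0.853, 0.06, -0.519, -0.482], [-0.516, -0.053, -0.855, 1.46], [0.0, 0.0, 0.0, 1.0]]
side -0.1254708673139315 [[461.5, 0.0, 320.0], [0.0, 461.5, 204.9], [0.0, 0.0, 1.0]] [[-0.715, -0.699, 0.016, 0.405], [-0.351, 0.338, -0.873, 0.255], [0.604, -0.631, -0.487, 0.852], [0.0, 0.0, 0.0, 1.0]]
wrist 0.0058442445769844075 [[343.4, 0.0, 324.7], [0.0, 343.4, 201.5], [0.0, 0.0, 1.0]] [[0.33, -0.944, -0.001, -0.524], [-0.91, -0.318, 0.266, -0.035], [-0.251, -0.086, -0.964, 0.379], [0.0, 0.0, 0.0, 1.0]]
{'t': 0.15, 'q': array([-1.38931481e+00,  2.63424226e-01, -4.87287134e-02,  1.25938408e+00,
       -2.66360333e-06,  1.41549643e+00]), 'qvel': array([-0.00037629, -0.00178324,  0.00039529, -0.00141133,  0.00151234,
       -0.00174703]), 'joint_efforts': array([ 7.17958683e-04, -6.37826157e+01,  3.84649372e+01,  1.06173515e-02,
       -2.24885262e-04,  3.30416995e-06]), 'position': array([ 0.17345117, -0.49534535,  0.24495268]), 'ee_rot': array([-3.09642707e+00, -5.26394353e-01,  1.94095373e-05]), 'wrist_force': array([ 0.551169  ,  0.45350077, -1.06700468]), 'ft_torque': array([-0.03479873, -0.00969433, -0.00754546]), 'grasp_force': 0.0, 'grip_width': 0.08532090815582602}
```

View pics/scene0.png

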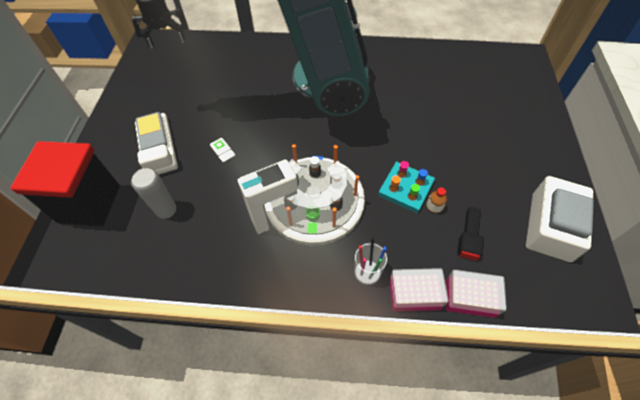

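View pics/side0.png

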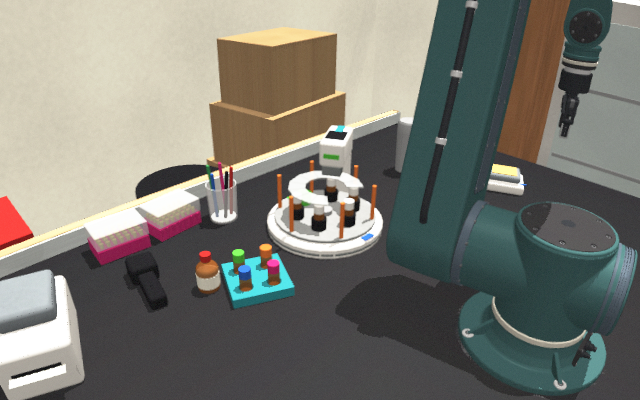

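The scene view shows the station around (315,200), its green patch at (312,228) and the blue mark near (318,157). The tray is at (407,186) with the green cap at (415,189), and the bottle is at (437,200) beside it. In the side view the blue mark is at (367,237) and the green cap at (238,257).

```bash
python3 - <<'E'
from h import *
from scipy.optimize import least_squares
S=snap('scene');D=snap('side')
R={'green':((45,120,60),(75,255,255)),'blue':((100,140,80),(118,255,255)),'mag':((150,120,80),(175,255,255)),'orange':((5,150,90),(18,255,255)),'teal':((84,150,60),(97,255,255)),'red':((0,180,80),(4,255,255))}
for n,(lo,hi) in R.items():
    for nm,s in(('scene',S),('side',D)):
        for c,st in blobs(s,lo,hi,10):
            if (nm=='scene' and 230<c[0]<480 and 130<c[1]<290) or (nm=='side' and 180<c[0]<400 and 120<c[1]<320):
                print(n,nm,c,st,'z0',onz(s,c,0)[:2].round(3),'z60',onz(s,c,.058)[:2].round(3))
for s,n,(x,y,w,h) in((S,'cs',(225,125,240,160)),(D,'cd',(190,110,220,200))):
    cv2.imwrite(f'pics/{n}.png',cv2.resize(s['frame'][y:y+h,x:x+w,::-1],None,fx=3,fy=3,interpolation=cv2.INTER_CUBIC))
E
```

```text
green scene [414.5 188.9] [410, 184, 10, 11, 82] z0 [0.497 0.29 ] z60 [0.536 0.278]
green scene [311.8 214.4] [306, 211, 12, 7, 57] z0 [ 0.608 -0.015] z60 [ 0.641 -0.01 ]
green scene [311.2 227.6] [307, 223, 9, 10, 85] z0 [ 0.652 -0.013] z60 [ 0.682 -0.008]
green scene [378.5 262.6] [375, 259, 7, 10, 19] z0 [0.746 0.181] z60 [0.771 0.175]
green side [330.8 156.4] [324, 154, 15, 6, 55] z0 [ 0.862 -0.357] z60 [ 0.77  -0.256]
green side [207.8 169.9] [206, 165, 4, 13, 30] z0 [1.063 0.013] z60 [0.953 0.079]
green side [304.2 203.6] [302, 202, 7, 4, 17] z0 [ 0.683 -0.056] z60 [0.608 0.017]
green side [238.  255.7] [232, 249, 13, 15, 157] z0 [0.609 0.231] z60 [0.541 0.277]
blue scene [320.3 156.7] [318, 156, 5, 3, 11] z0 [ 0.393 -0.007] z60 [ 0.438 -0.003]
blue scene [422.5 173.4] [418, 169, 10, 11, 78] z0 [0.437 0.318] z60 [0.479 0.304]
blue scene [383. 251.] [380, 246, 7, 12, 28] z0 [0.711 0.194] z60 [0.737 0.187]
blue side [212.  181.1] [210, 174, 5, 15, 44] z0 [0.984 0.05 ] z60 [0.881 0.112]
blue side [367.  236.5] [362, 234, 11, 6, 39] z0 [ 0.451 -0.051] z60 [0.397 0.021]
blue side [2
[... 2393 characters left out ...]
9, 66] z0 [0.508 0.287] z60 [0.448 0.329]
orange side [206.4 291.2] [200, 290, 14, 3, 23] z0 [0.552 0.357] z60 [0.489 0.392]
teal scene [406.1 188.6] [379, 162, 56, 50, 1128] z0 [0.497 0.265] z60 [0.536 0.254]
teal side [339.5 128.6] [335, 126, 9, 6, 37] z0 [ 1.032 -0.59 ] z60 [ 0.925 -0.468]
teal side [256.6 283.8] [221, 253, 73, 55, 1897] z0 [0.498 0.265] z60 [0.44  0.308]
red scene [440.9 191.4] [437, 188, 9, 8, 58] z0 [0.5  0.37] z60 [0.539 0.353]
red scene [469.3 255.1] [460, 251, 20, 9, 95] z0 [0.706 0.433] z60 [0.733 0.412]
red side [230.5 176.3] [230, 167, 2, 20, 39] z0 [ 0.972 -0.012] z60 [0.87  0.057]
red side [204.8 256.2] [200, 251, 11, 12, 113] z0 [0.662 0.288] z60 [0.588 0.329]
```

View pics/cs.png

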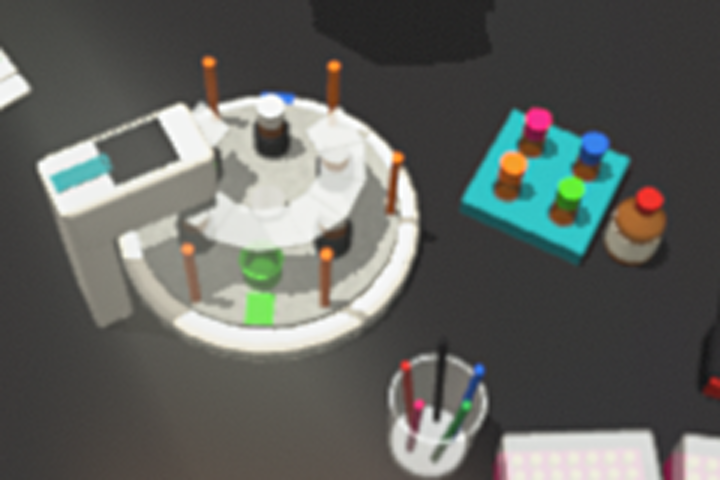

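The crop shows pin tops at crop pixels (209,62), (334,67), (398,158), (326,255) and (187,249). The green cup is at (261,262), on the side opposite the blue mark at (278,98). The bottle is next to the tray, nearest the green vial.

```bash
cat >> h.py <<'E'
def tri(s,a,d,b):
    o1,r1=ray(s,a);o2,r2=ray(d,b);A=np.stack([r1,-r2],1)
    k=np.linalg.lstsq(A,o2-o1,rcond=None)[0];p,q=o1+k[0]*r1,o2+k[1]*r2
    return (p+q)/2,np.linalg.norm(p-q)
E
python3 - <<'E'
from h import *
from scipy.optimize import least_squares
S=snap('scene');D=snap('side')
P=[onz(S,(u/3+225,v/3+125),.13)[:2] for u,v in((209,60),(334,65),(398,155),(326,253),(187,247))]
Q=[onz(D,u,.13)[:2] for u in((279,175.5),(373,186.5),(291,196.5),(341.5,204.5),(312,161.5),(355.5,166.5))]
for n,L in(('scene',P),('side',Q)):
    L=np.array(L);f=lambda p:np.hypot(*(L-p).T)-.12
    r=least_squares(f,[.55,0]);print(n,r.x.round(4),(f(r.x)*1e3).round(1),np.degrees(np.arctan2(*(L-r.x).T[::-1])).round(1))
for n,a,b in(('green',(414.5,188.9),(238,255.7)),('blue',(422.5,173.4),(244.3,272)),('mag',(403.7,165.5),(272.7,266.2)),('orange',(396.2-1,179),(265.4,251.7)),('botcap',(440.9,191.4),(204.8,256.2)),('mark',(320.3,156.7),(367,236.5)),('gpatch',(311.2,227.6),(304,203))):
    p,e=tri(S,a,D,b);print(n,p.round(4),round(e*1e3,1))
print('gpatch',onz(S,(311.2,227.6),.038),'mark',onz(S,(320.3,156.7),.028),onz(D,(367,236.5),.028))
E
```

```text
scene [ 0.5594 -0.0107] [ 0.7 -0.8  0.8 -0.1 -0. ] [-148.6  151.6   92.1   31.2  -28.9]
side [ 0.5608 -0.0113] [-0.3 -2.6 -3.4  3.7  1.5 -1.1] [  31.5 -149.    90.7  150.4  -28.8  -87.8]
green [0.5378 0.2779 0.0604] 1.8
blue [0.4822 0.3038 0.0615] 2.1
mag [0.4573 0.2496 0.0615] 2.6
orange [0.5083 0.2247 0.0605] 5.4
botcap [0.5562 0.3462 0.0832] 1.7
mark [ 0.4185 -0.0056  0.0348] 3.2
gpatch [ 0.6571 -0.0183  0.0226] 18.7
gpatch [ 0.67138555 -0.00933142  0.038     ] mark [ 0.41459867 -0.00490271  0.028     ] [ 0.42469311 -0.01614082  0.028     ]
```

Call:
carry_out:
  motion:
    - [[0,0,-1,1,0,-0.5,0.35],[0,0,-1,1,0,-0.5,0.35],[0,0,0,1,-0.3,0,0.35],[0,0,0,1,-0.3,0,0.35],[0,0,0,1,-0.3,0,0.35],[0,0,0,1,-0.3,0,0.35],[0,0,0,1,-0.3,0,0.35],[0,0,0,1,-0.3,0,0.35],[0,0,0,1,-0.3,0,0.35],[0,0,0,1,-0.3,0,0.35]]

```text
t: 1.6
position: [0.3972, -0.2857, 0.2753]
ee_rot: [3.025, 0.847, 0.0]
wrist_force: [-0.4, 0.3, 0.4]
grip_width: 0.0296
grasp_force: 0.0
```

```bash
cat >> h.py <<'E'
from scipy.spatial.transform import Rotation as Ro
def togo(x,y,z):
    s=readout.get_state();R=Ro.from_rotvec(s['ee_rot']).as_matrix()
    print('t',round(s['t'],2),'pos',s['position'].round(4),'xyaw',np.degrees(np.arctan2(R[1,0],R[0,0])).round(2),'tilt',R[2,:2].round(4),'q6',s['q'][5].round(2),'w',s['grip_width'].round(4),'F',s['wrist_force'].round(1),'gf',round(s['grasp_force'],1))
    print('units to go',(R.T@(np.array([x,y,z])-s['position'])/.03).round(2))
E
python3 -c "
from h import *
togo(.6625,.0513,.26)"
```

```text
Traceback (most recent call last):
  File "h.py", line 30, in togo
    print('t',round(s['t'],2),'pos',s['position'].round(4),'xyaw',np.degrees(np.arctan2(R[1,0],R[0,0])).round(2),'tilt',R[2,:2].round(4),'q6',s['q'][5].round(2),'w',s['grip_width'].round(4),'F',s['wrist_force'].round(1),'gf',round(s['grasp_force'],1))
                                                                                                                                                                     ^^^^^^^^^^^^^^^^^^^^^
AttributeError: 'float' object has no attribute 'round'
```

Call:
carry_out:
  motion:
    - [[0,0,0,1,-0.4,0,0.35],[0,0,0,1,-0.4,0,0.35],[0,0,0,1,-0.4,0,0.35],[0,0,0,1,-0.4,0,0.35],[0,0,0,1,-0.4,0,0.35],[0,0,0,1,-0.4,0,0.35],[0,0,0,1,-0.4,0,0.35],[0,0,0,1,-0.4,0,0.35],[0,0,0,1,-0.4,0,0.35],[0,0,0,1,-0.4,0,0.35]]

```text
t: 2.85
position: [0.5912, -0.0273, 0.2752]
ee_rot: [3.025, 0.847, -0.0]
wrist_force: [-0.0, 0.3, 0.3]
grip_width: 0.0298
grasp_force: 0.0
```

Call:
carry_out:
  motion:
    - [[0,0,0,1,-0.4,0,0.35],[0,0,0,1,-0.4,0,0.35],[0,0,0,1,-0.2,0,0.35],[0,0,0,0.4,0,0,0.35],[0,0,0,0,0,0.5,0.35],[0,0,0,0,0,1,0.35],[0,0,0,0,0,1,0.35],[0,0,0,0,0,0,0.35],[0,0,0,0,0,0,0.35],[0,0,0,0,0,0,0.35]]

```text
t: 4.1
position: [0.6628, 0.0504, 0.2017]
ee_rot: [3.025, 0.847, 0.003]
wrist_force: [-0.2, 0.5, 0.2]
grip_width: 0.0298
grasp_force: 0.0
```

```bash
sed -i "s/s\['grip_width'\].round(4)/round(float(s['grip_width']),4)/" h.py
python3 -c "
from h import *
togo(.6625,.0513,.10)
snap('wrist','w1.png')"
```

```text
t 4.1 pos [0.6628 0.0504 0.2017] xyaw 31.29 tilt [0.0016 0.0011] q6 2.55 w 0.0298 F [-0.2  0.5  0.2] gf 0.0
units to go [ 0.   -0.03  3.39]
```

View pics/w1.png

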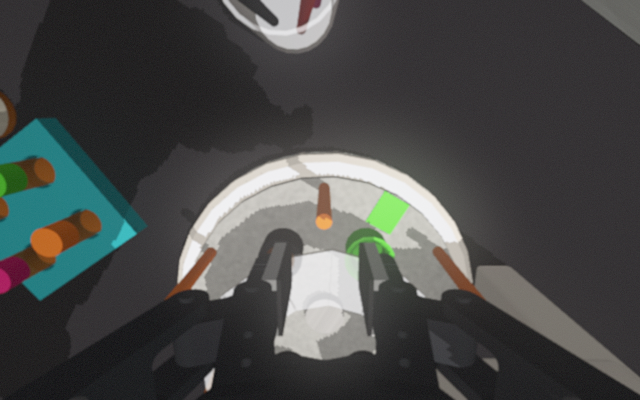

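The wrist view shows the pin top at (324,222), lined up between the open fingers at (275,245) and (370,245). I'll check it by ray on the z = 130 mm plane.

```bash
python3 -c "
from h import *
s=snap('wrist');print(onz(s,(324,221),.13), onz(s,(387,212),.038),proj(s,(.6625,.0513,.13)))"
```

```text
[0.66204688 0.05056499 0.13      ] [ 0.67178238 -0.00888414  0.038     ] [323.35821315 219.80972319]
```

Call:
carry_out:
  motion:
    - [[0,0,0,0,0,0.8,0.35],[0,0,0,0,0,0.9,0.35],[0,0,0,0,0,0.9,0.35],[0,0,0,0,0,0.8,0.35],[0,0,0,0,0,0,0.35],[0,0,-1,-0.022,-0.418,0,0.35],[0,0,-1,-0.022,-0.418,0,0.35],[0,0,-1,-0.022,-0.418,0,0.35],[0,0,-1,-0.022,-0.418,0,0.35],[0,0,-1,-0.022,-0.418,0,0.35]]

```text
t: 5.45
position: [0.618, 0.0935, 0.1]
ee_rot: [2.699, 1.605, 0.003]
wrist_force: [1.0, -2.0, 0.5]
grip_width: 0.03
grasp_force: 0.6
```

```bash
python3 -c "
from h import *
a=np.radians(61.3)
togo(.56+.12*np.cos(a),-.011+.12*np.sin(a),.10)
s=snap('scene');print(blobs(s,(45,120,60),(75,255,255)))"
```

```text
t 5.45 pos [0.618  0.0935 0.1   ] xyaw 61.49 tilt [0.001  0.0022] q6 2.09 w 0.03 F [ 1.  -2.   0.5] gf 0.6
units to go [ 0.02 -0.02 -0.  ]
[(array([218.8, 144.8]), [214, 141, 10, 8, 24]), (array([414.7, 188.9]), [410, 184, 10, 11, 81]), (array([323.9, 211.5]), [317, 207, 14, 10, 90]), (array([328.2, 225.1]), [323, 220, 12, 11, 87]), (array([378.4, 262.8]), [375, 259, 7, 10, 20])]
```

Tracking is exact and the disc is turning, so I'll continue the arc.

Call:
carry_out:
  motion:
    - [[0,0,-1,-0.022,-0.418,0,0.35],[0,0,-1,-0.022,-0.418,0,0.35],[0,0,-1,-0.022,-0.418,0,0.35],[0,0,-1,-0.022,-0.418,0,0.35],[0,0,-1,-0.022,-0.418,0,0.35],[0,0,-1,-0.022,-0.418,0,0.35],[0,0,-1,-0.022,-0.418,0,0.35],[0,0,-1,-0.022,-0.418,0,0.35],[0,0,-1,-0.022,-0.418,0,0.35],[0,0,-1,-0.022,-0.418,0,0.35]]

```text
t: 6.75
position: [0.4982, 0.0906, 0.0997]
ee_rot: [1.536, 2.738, 0.002]
wrist_force: [1.8, 0.1, 0.2]
grip_width: 0.0302
grasp_force: 0.6
```

Call:
carry_out:
  motion:
    - [[0,0,-1,-0.022,-0.418,0,0.35],[0,0,-1,-0.022,-0.418,0,0.35],[0,0,-1,-0.022,-0.418,0,0.35],[0,0,-1,-0.022,-0.418,0,0.35],[0,0,-1,-0.022,-0.418,0,0.35],[0,0,-1,-0.022,-0.418,0,0.35],[0,0,-1,-0.022,-0.418,0,0.35],[0,0,-1,-0.022,-0.418,0,0.35],[0,0,-1,-0.022,-0.418,0,0.35],[0,0,-1,-0.022,-0.418,0,0.35]]

```text
t: 8.0
position: [0.4406, -0.0152, 0.0995]
ee_rot: [-0.038, 3.14, 0.0]
wrist_force: [1.4, 1.3, 0.4]
grip_width: 0.0296
grasp_force: 0.6
```

Call:
carry_out:
  motion:
    - [[0,0,-1,-0.022,-0.418,0,0.35],[0,0,-1,-0.022,-0.418,0,0.35],[0,0,-1,-0.022,-0.418,0,0.35],[0,0,-1,-0.022,-0.418,0,0.35],[0,0,-1,-0.022,-0.418,0,0.35],[0,0,0,0,0,0,0.35],[0,0,0,0,0,0,0.35],[0,0,0,0,0,0,0.35],[0,0,0,0,0,0,0.35],[0,0,0,0,0,0,0.35]]

```text
t: 9.25
position: [0.4571, -0.0741, 0.0983]
ee_rot: [0.847, -3.025, -0.0]
wrist_force: [0.5, 0.4, 0.1]
grip_width: 0.0296
grasp_force: 0.0
```

```bash
python3 -c "
from h import *
a=np.radians(211.3)
togo(.56+.12*np.cos(a),-.011+.12*np.sin(a),.10)
s=snap('scene','s2.png')
for c,b in blobs(s,(45,120,60),(75,255,255)): print(c,b,onz(s,c,.038))
a=np.radians(181.3)
print('load',.56+.075*np.cos(a),-.011+.075*np.sin(a))
cv2.imwrite('pics/s2c.png',cv2.resize(s['frame'][125:285,225:465,::-1],None,fx=3,fy=3))
"
```

```text
t 9.25 pos [ 0.4571 -0.0741  0.0983] xyaw -148.71 tilt [0.     0.0001] q6 -0.88 w 0.0296 F [0.5 0.4 0.1] gf 0.0
units to go [-0.02  0.02 -0.06]
[218.8 144.8] [214, 141, 10, 8, 24] [ 0.39603159 -0.33191369  0.038     ]
[315.6 168. ] [309, 160, 14, 17, 174] [ 0.46663942 -0.01490808  0.038     ]
[414.5 188.9] [410, 184, 10, 11, 82] [0.52223991 0.28206091 0.038     ]
[378.2 262.8] [375, 259, 7, 10, 19] [0.76287037 0.17655254 0.038     ]
load 0.48501930430079765 -0.01270155001795862
```

View pics/s2c.png

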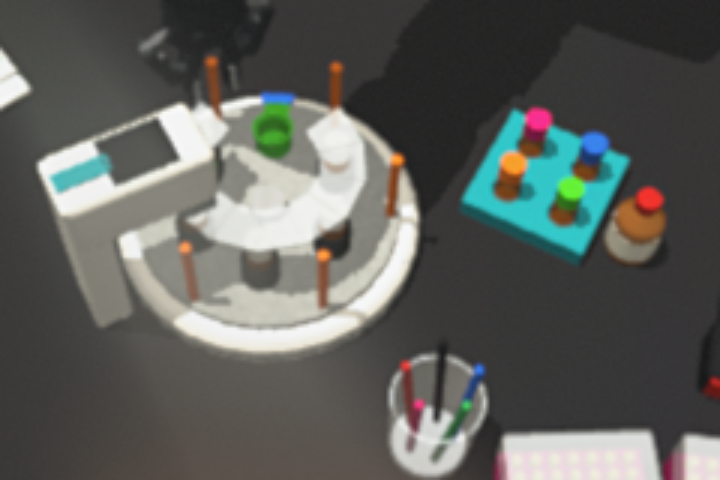

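The crop shows the green cup at crop (273,130), sitting in the window directly inboard of the blue mark. The first click is done, so I'm going for the vial.

Call:
carry_out:
  motion:
    - [[0,0,0,0,0,-0.8,0.35],[0,0,-1,0,0,-0.9,0.5],[0,0,-1,0,0,-0.9,0.5],[0,0,-1,0,0,-0.9,0.5],[0,0,-1,0,0,0,0.5],[0,0,-1,0,0,0,0.5],[0,0,-0.6,0,0,0,0.5],[0,0,0,-0.9,0.3,0,0.5],[0,0,0,-1,0.3,0,0.5],[0,0,0,-1,0.3,0,0.5]]

```text
t: 10.55
position: [0.4697, 0.0169, 0.2033]
ee_rot: [-1.685, 2.652, -0.0]
wrist_force: [0.6, -0.3, -0.5]
grip_width: 0.0428
grasp_force: 0.0
```

Call:
carry_out:
  motion:
    - [[0,0,0,-1,0.3,0,0.5],[0,0,0,-1,0.3,0,0.5],[0,0,0,-1,0.3,0,0.5],[0,0,0,-1,0.3,0,0.5],[0,0,0,-1,0.3,0,0.5],[0,0,0,-1,0.1,0,0.5],[0,0,0,-1,0,0,0.5],[0,0,0,-0.9,0,0,0.5],[0,0,0,0,0,0,0.5],[0,0,0,0,0,0,0.5]]

```text
t: 11.8
position: [0.5264, 0.2505, 0.2031]
ee_rot: [1.685, -2.651, 0.0]
wrist_force: [0.2, -0.3, 0.8]
grip_width: 0.0425
grasp_force: 0.0
```

```bash
python3 -c "
from h import *
togo(.538,.278,.054)
s=snap('wrist','w3.png');print(proj(s,(.538,.278,.068)),proj(s,(.538,.278,.008)))
for c,b in blobs(s,(45,120,60),(75,255,255)): print(c,b,onz(s,c,.068),onz(s,c,.058))
"
```

```text
t 11.8 pos [0.5264 0.2505 0.2031] xyaw -115.11 tilt [0.0005 0.0003] q6 -0.83 w 0.0425 F [ 0.2 -0.3  0.8] gf 0.0
units to go [-1.    0.04  4.97]
[325.81546292 230.46721252] [325.55165499 209.35223133]
[327.6 227. ] [313, 210, 31, 35, 859] [0.53541866 0.27590719 0.068     ] [0.53683957 0.27917425 0.058     ]
```

View pics/w3.png

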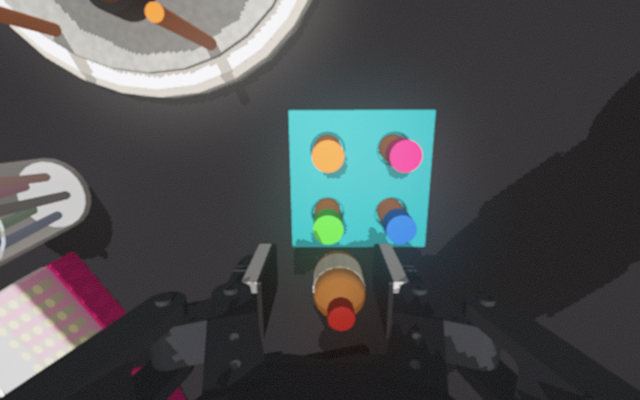

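The wrist view shows the green cap centred at about (328,230), within 1 mm of the estimate. The bottle at (340,295) is beyond the grasp and clear of both fingers.

Call:
carry_out:
  motion:
    - [[0,0,0,-0.5,0.05,0,0.5],[0,0,0,-0.5,0,0,0.5],[0,0,0,0,0,0.9,0.5],[0,0,0,0,0,1,0.5],[0,0,0,0,0,1,0.5],[0,0,0,0,0,1,0.5],[0,0,0,0,0,0.8,0.5],[0,0,0,0,0,0.3,0.5],[0,0,0,0,0,0,0.5],[0,0,0,0,0,0,0.5]]

```text
t: 13.1
position: [0.5387, 0.2791, 0.0542]
ee_rot: [-1.685, 2.65, -0.0]
wrist_force: [-0.1, -0.2, -0.0]
grip_width: 0.0427
grasp_force: 0.0
```

Call:
carry_out:
  motion:
    - [[0,0,0,0,0,0,0.2],[0,0,0,0,0,0,0.2],[0,0,0,0,0,0,0.2],[0,0,0,0,0,0,0.2],[0,0,0,0,0,0,0.2],[0,0,0,0,0,0,0.2],[0,0,0,0,0,-0.3,0.2],[0,0,0,0,0,-0.9,0.2],[0,0,0,0,0,-1,0.2],[0,0,0,0,0,-1,0.2]]
  force: 30

```text
t: 14.35
position: [0.538, 0.2787, 0.1508]
ee_rot: [-1.685, 2.651, -0.0]
wrist_force: [0.5, 0.0, 0.2]
grip_width: 0.0242
grasp_force: 29.5
```

```bash
python3 -c "
from h import *
togo(.485,-.0127,.2)
s=snap('side');D=snap('scene')
print([b[0] for b in blobs(s,(45,120,60),(75,255,255))],[ (b[0],onz(D,b[0],.068)) for b in blobs(D,(45,120,60),(75,255,255))])
"
```

```text
t 14.35 pos [0.538  0.2787 0.1508] xyaw -115.11 tilt [-0.0001 -0.0002] q6 -0.79 w 0.0242 F [0.5 0.  0.2] gf 29.5
units to go [ 9.54 -2.52 -1.64]
[array([330.8, 156.4]), array([207.8, 170. ]), array([350.8, 219.8])] [(array([218.8, 144.8]), array([ 0.4201278 , -0.31927314,  0.068     ])), (array([315.7, 167.7]), array([ 0.48741732, -0.01196815,  0.068     ])), (array([378.4, 262.8]), array([0.77547354, 0.17382221, 0.068     ]))]
```

Call:
carry_out:
  motion:
    - [[0,0,0,0,0,-0.8,0.2],[0,0,0,0.5,0,-0.8,0.2],[0,0,0,1,-0.2,0,0.2],[0,0,0,1,-0.3,0,0.2],[0,0,0,1,-0.3,0,0.2],[0,0,0,1,-0.4,0,0.2],[0,0,0,1,-0.4,0,0.2],[0,0,0,1,-0.4,0,0.2],[0,0,0,1,-0.3,0,0.2],[0,0,0,1,-0.2,0,0.2]]

```text
t: 15.7
position: [0.4975, 0.015, 0.197]
ee_rot: [1.685, -2.651, -0.0]
wrist_force: [0.4, -0.2, -0.5]
grip_width: 0.0241
grasp_force: 29.5
```

Call:
carry_out:
  motion:
    - [[0,0,0,0.7,0,0,0.2],[0,0,0,0.3,0,0,0.2],[0,0,0,0,0,0,0.2],[0,0,0,0,0,0.6,0.2],[0,0,0,0,0,0.6,0.2],[0,0,0,0,0,0.3,0.2],[0,0,0,0,0,0,0.2],[0,0,0,0,0,0,0.2],[0,0,0,0,0,0,0.2],[0,0,0,0,0,0,0.2]]

```text
t: 16.95
position: [0.4853, -0.0112, 0.1526]
ee_rot: [-1.685, 2.651, -0.001]
wrist_force: [-0.3, -0.4, -0.2]
grip_width: 0.0242
grasp_force: 29.5
```

```bash
python3 -c "
from h import *
togo(.485,-.0127,.089)
f=[]
for n in('scene','side','wrist'):
    s=snap(n);c=proj(s,(.485,-.0127,.068)).astype(int);print(n,proj(s,(.485,-.0127,.068)),[b for b in blobs(s,(45,100,40),(75,255,255)) if abs(b[0]-c).max()<60])
    x=np.clip(c[0]-40,0,560);y=np.clip(c[1]-50,0,320);f.append(cv2.resize(s['frame'][y:y+80,x:x+80,::-1],(260,260)))
    if n=='wrist': f[-1]=cv2.resize(s['frame'][:,120:520,::-1],(260,260))
cv2.imwrite('pics/m4.png',np.hstack(f))
"
```

```text
t 16.95 pos [ 0.4853 -0.0112  0.1526] xyaw -115.11 tilt [-0.0001 -0.0005] q6 -1.32 w 0.0242 F [-0.3 -0.4 -0.2] gf 29.5
units to go [ 0.05 -0.01  2.12]
scene [315.52464306 167.02788484] [(array([317.6, 147.1]), [316, 143, 4, 10, 36]), (array([315.7, 168.5]), [309, 159, 13, 18, 173])]
side [347.96269829 213.5220848 ] [(array([330.6, 156.3]), [324, 154, 14, 6, 55]), (array([345.2, 179. ]), [344, 174, 4, 12, 36]), (array([350.9, 219.9]), [343, 208, 23, 26, 289])]
wrist [323.76458942 212.09240026] [(array([371. , 178.4]), [345, 154, 53, 49, 1523]), (array([323.9, 201.7]), [293, 177, 64, 56, 2166])]
```

View pics/m4.png

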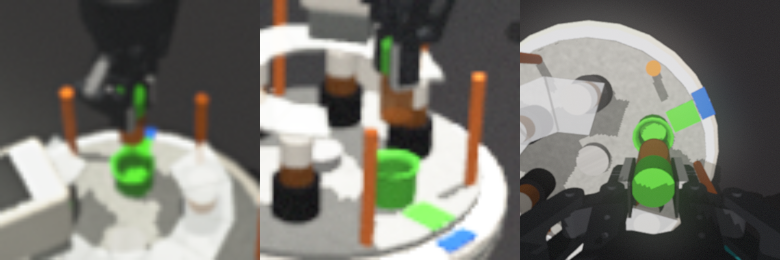

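The three views show the vial hanging upright above the green cup, with the cup visible in all of them. I'll compare the mouth ring's projected extents with the blobs.

```bash
python3 -c "
from h import *
t=np.linspace(0,6.28,60)
for n in('scene','side','wrist'):
    s=snap(n);P=np.array([proj(s,(.485+.0215*np.cos(a),-.0127+.0215*np.sin(a),.068)) for a in t])
    print(n,P.min(0).round(1),P.max(0).round(1))
    h=cv2.cvtColor(s['frame'],cv2.COLOR_RGB2HSV);m=cv2.inRange(h,(45,80,30),(80,255,255))
    c=P.mean(0);
    for y in range(int(P[:,1].min())-3,int(P[:,1].max())+4,3 if n!='wrist' else 6):
        x=np.nonzero(m[y,int(P[:,0].min())-6:int(P[:,0].max())+7])[0]+int(P[:,0].min())-6
        if len(x):print(y,x.min(),x.max(),end='; ')
    print()
s=snap('wrist');print(onz(s,(324,212),.068),onz(s,(324,209),.068))
"
```

```text
scene [308.3 161.2] [322.8 172.9]
161 318 321; 164 310 321; 167 309 322; 170 310 321; 173 311 321; 
side [339.1 209.1] [356.8 218.1]
209 343 353; 212 344 355; 215 344 355; 218 343 354; 221 343 354; 
wrist [290.5 179.7] [356.8 243.1]
176 323 362; 182 309 362; 188 303 362; 194 298 362; 200 295 362; 206 294 355; 212 293 356; 218 294 355; 224 296 353; 230 300 349; 242 312 338; 
[ 0.48472466 -0.01271005  0.068     ] [ 0.48386167 -0.01454674  0.068     ]
```

The cup is within 1 mm of the target, so I'm lowering.

Call:
carry_out:
  motion:
    - [[0,0,0,0.05,0,0.3,0.2],[0,0,0,0,0,0.4,0.2],[0,0,0,0,0,0.4,0.2],[0,0,0,0,0,0.4,0.2],[0,0,0,0,0,0.3,0.2],[0,0,0,0,0,0.2,0.2],[0,0,0,0,0,0.1,0.2],[0,0,0,0,0,0,0.2],[0,0,0,0,0,0,0.2],[0,0,0,0,0,0,0.2]]

```text
t: 18.55
position: [0.4846, -0.0125, 0.0895]
ee_rot: [-1.685, 2.651, -0.0]
wrist_force: [0.3, -0.2, -0.4]
grip_width: 0.024
grasp_force: 29.6
```

```bash
python3 -c "
from h import *
togo(.485,-.0127,.088)
s=snap('side');print([b for b in blobs(s,(45,100,40),(75,255,255)) if abs(b[0]-(348,205)).max()<40],proj(s,(.485,-.0127,.102)))
"
```

```text
t 18.55 pos [ 0.4846 -0.0125  0.0895] xyaw -115.1 tilt [-0.0002 -0.0005] q6 -1.33 w 0.024 F [ 0.3 -0.2 -0.4] gf 29.6
units to go [ 0.   -0.01  0.05]
[(array([344.7, 202.1]), [343, 198, 4, 11, 27]), (array([352.6, 223.7]), [343, 211, 24, 23, 200])] [348.61706385 201.24370853]
```

Call:
carry_out:
  motion:
    - [[0,0,0,0,0,0,0.5],[0,0,0,0,0,0,0.5],[0,0,0,0,0,0,0.5],[0,0,0,0,0,0,0.5],[0,0,0,0,0,-0.4,0.5],[0,0,0,0,0,-0.8,0.5],[0,0,0,0,0,-1,0.5],[0,0,0,0,0,-1,0.5],[0,0,0,0,0,-0.8,0.5],[0,0,1,0,0,0,0.35]]

```text
t: 19.85
position: [0.4853, -0.0126, 0.2118]
ee_rot: [-1.541, 2.735, -0.004]
wrist_force: [-0.5, -0.4, -0.1]
grip_width: 0.0303
grasp_force: 0.0
```

Call:
carry_out:
  motion:
    - [[0,0,1,0,0,0,0.35],[0,0,1,0,0,0,0.35],[0,0,1,0,0,0,0.35],[0,0,1,0,0,0,0.35],[0,0,1,0,0,0,0.35],[0,0,1,0,0,0,0.35],[0,0,1,0,0,0,0.35],[0,0,1,0,0,0,0.35],[0,0,1,0,0,0,0.35],[0,0,1,0,0,0,0.35]]

```text
t: 21.1
position: [0.4844, -0.0125, 0.2101]
ee_rot: [0.036, 3.141, -0.0]
wrist_force: [0.6, -0.8, -0.2]
grip_width: 0.03
grasp_force: 0.0
```

Call:
carry_out:
  motion:
    - [[0,0,1,0,0,0,0.35],[0,0,1,0,0,0,0.35],[0,0,1,0,0,0,0.35],[0,0,1,0,0,0,0.35],[0,0,1,0,0,0,0.35],[0,0,1,0,0,0,0.35],[0,0,1,0,0,0,0.35],[0,0,1,0,0,0,0.35],[0,0,1,0,0,0,0.35],[0,0,1,0,0,0,0.35]]

```text
t: 22.35
position: [0.4844, -0.0125, 0.2101]
ee_rot: [1.601, 2.702, 0.0]
wrist_force: [0.1, 0.6, 0.7]
grip_width: 0.0296
grasp_force: 0.0
```

Call:
carry_out:
  motion:
    - [[0,0,1,0,0,0,0.35],[0,0,1,0,0,0,0.35],[0,0,1,0,0,0,0.35],[0,0,1,0,0,0,0.35],[0,0,0.6,0,0,0,0.35],[0,0,0,1,0.6,0,0.35],[0,0,0,1,0.6,0,0.35],[0,0,0,1,0.6,0,0.35],[0,0,0,0.5,0.5,0,0.35],[0,0,0,0,0,0,0.35]]

```text
t: 23.6
position: [0.5515, 0.0948, 0.2097]
ee_rot: [2.194, 2.248, 0.0]
wrist_force: [0.6, 0.5, 0.1]
grip_width: 0.0297
grasp_force: 0.0
```

```bash
python3 -c "
from h import *
togo(.5573,.109,.1)
f=[]
for n in('scene','side'):
    s=snap(n);p=proj(s,(.485,-.0127,.092));print(n,p,[b for b in blobs(s,(45,100,40),(75,255,255)) if abs(b[0]-p).max()<40])
    x,y=p.astype(int)-(60,50);f.append(cv2.resize(s['frame'][y:y+100,x:x+120,::-1],(390,325)))
cv2.imwrite('pics/m5.png',np.hstack(f))
"
```

```text
t 23.6 pos [0.5515 0.0948 0.2097] xyaw 91.38 tilt [0.     0.0003] q6 1.57 w 0.0297 F [0.6 0.5 0.1] gf 0.0
units to go [0.47 0.2  3.66]
scene [315.29593451 162.10996695] [(array([315.4, 166.2]), [309, 156, 13, 21, 171])]
side [348.42310326 204.89309144] [(array([349.1, 203.9]), [344, 198, 11, 13, 120]), (array([352.8, 223.3]), [343, 210, 24, 24, 204])]
```

View pics/m5.png

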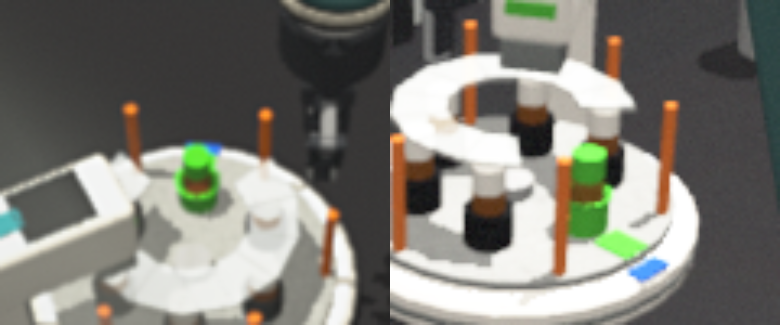

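Both views show the green vial standing upright in the green cup at the window. Next is the second push, 120 deg from the pin at 91 deg.

Call:
carry_out:
  motion:
    - [[0,0,0,0.47,0.2,0,0.35],[0,0,0,0,0,0,0.35],[0,0,0,0,0,0.8,0.35],[0,0,0,0,0,0.9,0.35],[0,0,0,0,0,0.9,0.35],[0,0,0,0,0,0.8,0.35],[0,0,0,0,0,0.25,0.35],[0,0,0,0,0,0,0.35],[0,0,-1,-0.022,-0.418,0,0.35],[0,0,-1,-0.022,-0.418,0,0.35]]

```text
t: 24.95
position: [0.5324, 0.1051, 0.1009]
ee_rot: [1.944, 2.466, 0.002]
wrist_force: [2.2, -0.2, -0.7]
grip_width: 0.0297
grasp_force: 0.7
```

Call:
carry_out:
  motion:
    - [[0,0,-1,-0.022,-0.418,0,0.35],[0,0,-1,-0.022,-0.418,0,0.35],[0,0,-1,-0.022,-0.418,0,0.35],[0,0,-1,-0.022,-0.418,0,0.35],[0,0,-1,-0.022,-0.418,0,0.35],[0,0,-1,-0.022,-0.418,0,0.35],[0,0,-1,-0.022,-0.418,0,0.35],[0,0,-1,-0.022,-0.418,0,0.35],[0,0,-1,-0.022,-0.418,0,0.35],[0,0,-1,-0.022,-0.418,0,0.35]]

```text
t: 26.2
position: [0.4451, 0.0225, 0.101]
ee_rot: [0.45, 3.107, 0.001]
wrist_force: [1.4, 0.9, 0.0]
grip_width: 0.03
grasp_force: 0.7
```

Call:
carry_out:
  motion:
    - [[0,0,-1,-0.022,-0.418,0,0.35],[0,0,-1,-0.022,-0.418,0,0.35],[0,0,-1,-0.022,-0.418,0,0.35],[0,0,-1,-0.022,-0.418,0,0.35],[0,0,-1,-0.022,-0.418,0,0.35],[0,0,-1,-0.022,-0.418,0,0.35],[0,0,-1,-0.022,-0.418,0,0.35],[0,0,-1,-0.022,-0.418,0,0.35],[0,0,0,0,0,0,0.35],[0,0,0,0,0,0,0.35]]

```text
t: 27.45
position: [0.457, -0.0738, 0.1002]
ee_rot: [-0.844, 3.026, -0.0]
wrist_force: [-0.0, -0.8, 1.3]
grip_width: 0.0299
grasp_force: 0.0
```

Call:
carry_out:
  motion:
    - [[0,0,0,0,0,0,0.35],[0,0,0,0,0,0,0.35],[0,0,0,0,0,0,0.35],[0,0,0,0,0,0,0.35],[0,0,0,0,0,-0.6,0.35],[0,0,0,0,0,-0.8,0.35],[0,0,0,0,0,-1,0.35],[0,0,0,0,0,-1,0.35],[0,0,0,0,0,-0.8,0.35],[0,0,0,0,0,0,0.35]]

```text
t: 28.7
position: [0.4577, -0.0742, 0.227]
ee_rot: [-0.847, 3.023, -0.002]
wrist_force: [-0.2, -0.9, 0.3]
grip_width: 0.0301
grasp_force: 0.0
```

```bash
python3 -c "
from h import *
a=np.radians(211.3);togo(.56+.12*np.cos(a),-.011+.12*np.sin(a),.10)
f=[]
s=snap('scene');print([onz(s,(u/3+225,v/3+125),.13)[:2].round(3) for u,v in ((334,65),)],[b for b in blobs(s,(45,100,40),(75,255,255)) if abs(b[0]-(312,200)).max()<60])
for n in('scene','side'):
    s=snap(n);p=proj(s,(.58,.02,.09));x,y=p.astype(int)-(85,75);f.append(cv2.resize(s['frame'][y:y+150,x:x+170,::-1],(390,344)))
b=np.radians(301.3)
print(proj(s,(.56+.075*np.cos(b),-.011+.075*np.sin(b),.092)),[b for b in blobs(s,(45,100,40),(75,255,255)) if abs(b[0]-(330,190)).max()<60])
cv2.imwrite('pics/m6.png',np.hstack(f))
"
```

```text
t 28.7 pos [ 0.4577 -0.0742  0.227 ] xyaw -148.71 tilt [-0.0016 -0.002 ] q6 -0.88 w 0.0301 F [-0.2 -0.9  0.3] gf 0.0
units to go [-0.    0.04  4.23]
[array([0.455, 0.046])] [(array([278.4, 208.1]), [273, 204, 12, 9, 69])]
[331.50614418 181.75061159] [(array([330.9, 156.4]), [324, 154, 15, 6, 59]), (array([330.9, 182. ]), [327, 178, 9, 8, 60]), (array([331.8, 194.7]), [324, 187, 16, 15, 135])]
```

View pics/m6.png

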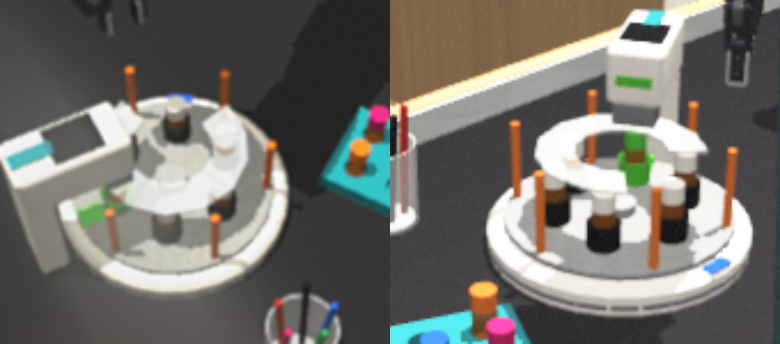

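The side view shows the green vial upright in its cup directly under the reader head: its cap is at (330.9,182.0), predicted (331.5,181.8). The pins are back on their clicks and the gripper is clear, so I'm handing in.

```bash
python3 -c "
from cell import ticket
print(ticket.sign_off())"
```

```text
the job is handed in; nothing more can be done
None
```

The job is handed in at about 29 s: the green vial was loaded at the window and clicked in upright under the reader head, the other vials were left in their tray, and nothing else on the bench was touched.

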